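Latch the vial carrier into its sprung dock

TASK

Pick up the vial carrier by its post, set it down in the mouth of the dock's channel and slide it in so that its own front edge lifts the gravity catch; press it on against the sprung buffer until the catch drops behind it, then let go, leaving the carrier flat in the channel and held by the catch. Be gentle: never load the dock with more than 25 N, touch neither the dock nor the catch with the gripper, and leave the timer, the small jar and the weight where they are.

Things in the scene. Friction and masses are not known exactly. Their poses are not given: they have to be found in the camera images.
- carrier: Vial carrier: loose white plate 80 (x) x 84 (y) x 14 mm, 0.16 kg. Origin: centre of the underside, z up. A white post on its centre, 14 mm in x by 26 mm in y, tops out 73 mm above the underside: grip across the 14 mm, in its upper 25 mm. Four vials fixed round it reach up 27 mm (x +-26, y +-9.5 mm). Either 80 mm end may go in first.
- dock: Fixed dock: aluminium plate, x -140 to 118, y -76 to 64 mm; its top, the channel floor, is 6 mm above the origin, which lies on the worktop under the channel's centre line. +x is the way in, z up. Guide walls 8 mm high over the floor, 88 mm apart inside (y +-44), run from x -110 to 60 mm. Open above. A grey stop carriage, 22 mm high (its screw 28), is clamped across the far end.
- dock_mouth (a point): Point on the channel floor, on the centre line, at dock x = -105 mm, axes as the dock's. From dock x -110 to -140 mm the walls flare to 105 mm. A carrier centred here is clear of the catch and may start its slide along +x. Pushed by its post it noses down on the floor and binds: slide it held 1 to 2 mm over the floor, and ease it up if the floor presses back.
- dock_stop (a point): Channel floor at dock x = 60 mm, axes as the dock's: middle of the range (48 to 72) where the free buffer's face may be; its true place is not measured. Rubber buffer, 14 mm round, centred 8 mm over the floor; gives from 3 N, +0.8 N/mm, hard after 9 mm (10 N). Catch drops at 4 mm (6 to 7 N): push slowly till 8 to 9 N is felt. Carrier's centre is then at dock x 12 to 42 mm.
- catch (a joint): Steel gravity catch on the stop carriage. Arm outside the -y wall, pivot at the far end; wedge nose over the wall at dock y -40 to -22, 3 mm over the floor, slope to the mouth, 76.5 mm on the mouth side of the free buffer face. Rad: 0 = dropped, grows as lifted, 0.11 to 0.13 on the carrier's top. Sliding under it takes 1 to 2 N. Its top stays within 38 mm over the floor.
- timer: Bystander: flat white bench timer 62 x 68 x 18 mm, origin at the centre of its underside. Leave it alone.
- jar_cocoa: Bystander: small jar with a screw cap, 52 mm wide, 71 mm high, origin at the centre of its underside. Leave it alone.
- weight_20g: Bystander: small metal weight with a knob, 22 mm wide, 32 mm high, origin at the centre of its underside. Leave it alone.

How it is judged:
On the way, in this order (a step that is already met when the one before it is completed fails the run):
1. the carrier is down in the mouth of the channel, before the catch, and the catch is down (x of carrier in the frame of dock between -0.15 and -0.05 m and y of carrier in the frame of dock between -0.012 and 0.012 m and z of carrier in the frame of dock below 0.011 m and value of joint catch below 0.05 rad), for 0.1 s.
2. the carrier, in the channel, has slid under the catch and lifted it (x of carrier in the frame of dock above -0.075 m and z of carrier in the frame of dock below 0.013 m and value of joint catch above 0.07 rad), for 0.1 s.
At the end, for the whole second after the job is handed in: The carrier lies flat and at rest on the channel floor (within 3 mm in height, 6 mm of the centre line, 0.06 rad of level, 0.08 rad of the channel's direction), its centre more than 5 mm past the dock's origin, with the catch fully dropped behind it (below 0.04 rad) (value of joint catch below 0.04 rad and x of carrier in the frame of dock above 0.005 m and y of carrier in the frame of dock between -0.006 and 0.006 m and z of carrier in the frame of dock between 0.003 and 0.009 m and angle between carrier's own z axis and vertical below 0.06 rad and angle between the x axis of carrier and the x axis of dock, either way round below 0.08 rad and linear speed of carrier below 0.01 m/s); the robot touches nothing.
It fails at once if the carrier loads the dock (floor, walls, buffer or catch) with more than 25 N (contact force between carrier and dock above 25 N).
It fails at once if the gripper or arm touches the dock or its catch (contact force between the arm and dock above 1 N).
It fails at once if the fingers touch the dock or its catch (contact force between the fingers and dock above 1 N).
It fails at once if the timer, the small jar or the weight is moved by more than 20 mm (distance of any of timer, jar_cocoa, weight_20g from where it was at the start of the episode above 0.02 m).
It also fails if it takes over 64 s, if anything falls off the work surface, if the arm or the gripper's body presses on something with over 40 N, if the wrist force passes 120 N, or if a joint passes its speed limit or range.

ROBOT

A 6-joint arm with a two-finger parallel gripper is mounted at the origin on a cart in front of the work surface, level with it; the furniture and walls round the work are solid. World frame = base frame: x ahead of the robot, y to its left, z up, the work surface at z = 0. Lengths are in m, angles in rad, forces in N, time in s.
With the tool pointing down it reaches from about 0.35 to 0.725 m from the base axis. Payload 4.3 kg.
Tool frame: the origin (TCP) lies midway between the tips of the shut fingers; the grasp point (between the pads) lies 19 mm behind it; z points along the fingers, y is the line along which they close (so a half turn about z gives the same grasp; the last joint's range is limited). The gripper opens to 85 mm and grips with 20 to 120 N. Pads are 22 mm wide; open, the fingers measure 114 mm over their backs; the gripper's body (76 mm by 85 mm) begins 54 mm behind the grasp point. The pads swing forward as they close: fully open they stand 13 mm farther back than shut.
Start: joints at [1.185, 0.377, 0.081, 1.274, 0, 1.46], TCP at [0.157, 0.553, 0.231] pointing down, gripper open.
Joint ranges: [-2.72, 2.72], [-0.84, 1.66], [-1.02, 1.22], [-1.77, 2.12], [-1.37, 1.28], [-3.14, 3.14]. Speed limits (rad/s): [2.57, 2.57, 3.14, 3.14, 3.14, 3.14].

INTERFACE

Orientations are given as a 3x3 rotation matrix whose columns are the frame's x, y, z axes.
In Python, from rig import r gives the robot as it stands.
- The arm moves only by the shell command python3 -m creep 'ROWS' [FORCE]. ROWS is JSON, a list of rows, each an object with "dp": the shift along the tool's x, y, z in mm, a list of three; "delta_rot": the turn, a rotation vector about the tool's x, y, z in degrees, a list of three; "hand": the gripper's target within -1 to 1 (fully open at 1, half-way at 0, shut at -1). In form: [{"dp": [dx, dy, dz], "delta_rot": [rx, ry, rz], "hand": hand}, ...]. A call has 1 to 20 rows; each row is the pose to reach, as a shift and turn from the pose commanded when the call began, along the tool's axes at that moment; what a row does not reach only later rows make up. A row lasts 1/8 s, in which the tool goes at most 62.5 mm and 10.7 degrees, less where a joint would pass 70% of its speed; a pose out of reach is approached as far as the arm can. A call with a gripper value outside its range is refused whole. The fingers move at their own pace and stop on an object; FORCE is the grip in N (left out, the last holds). Time passes only in rows, so rows that repeat a pose let the fingers close. It gives the time, the measured TCP pose, the force, the opening and the grip force at its end, in the units of the state.
- r.get_state(): the state, without advancing time (a new reading comes with each control period).
- r.camera(name): name is "scene" or "top" or "wrist"; returns (picture, depth): 400x640x3 uint8, blue, green, red; 400x640 float32, m along the optical axis (not along the pixel's ray), 0 where there is no reading.
- r.calibration(name): a dict with "fovy" (degrees; the focal length in pixels is half the picture's height over the tangent of half this angle, whatever the lens; pixels are square), "cx", "cy" (the principal point, pixels), "R" (3x3) and "t" (3): a world point X has camera coordinates R X + t. Camera axes: x right, y down, z forward; pixel columns grow to the right and rows downward; lengths in m; the calibration is good to about 2 mm. A picture is of the moment at which its call begins: read the wrist's pose just before it. calibration takes no time and is no camera call; for the wrist camera it gives the pose at the moment of the call.
- r.hand_in(): hands the job in; it is judged then, once.
The state is a dict: "t": time; "joint_pos": joint angles; "joint_vel": joint speeds; "effort": joint torques, N m; "eef_pos": TCP position; "tool_rot": TCP orientation; "contact_force": force on the tool from outside, world axes, zero at the start; "ft_torque": the same for the moment, N m; "grip_width": finger opening in m; "gripper_force": force on a finger pad.
Only numpy, scipy, OpenCV 4.12 (cv2) and the standard library are available. Lean on these libraries where they do the work, as an engineer would, in place of code of your own. Each camera call takes 0.05 s, during which the arm holds its last target. There are 200 camera calls.

## Working session

There is one attempt and no reset: what is moved stays moved. The work goes in short steps, Python scripts to look and compute and a shell command to move; the robot and the scene stay as the last step left them, time stands still between calls to the robot, and variables do not carry over. Pictures are saved under pics/ and viewed, at most 10 in all, crops included, and the job is handed in when it is done.

```bash
ls; mkdir -p pics; cat > h.py <<'E'
import numpy as np,cv2
from rig import r
def pts(name):
    c=r.calibration(name); im,d=r.camera(name)
    f=200/np.tan(np.radians(c["fovy"])/2)
    v,u=np.mgrid[0:400,0:640]
    P=np.stack([(u-c["cx"])*d/f,(v-c["cy"])*d/f,d],-1)
    W=(P-c["t"])@np.array(c["R"]); W[d==0]=np.nan
    return im,W
E
python3 - <<'E'
from h import *
for n in("scene","top"):
    im,W=pts(n); cv2.imwrite(f"pics/{n}.png",im); np.save(f"{n}.npy",W); print({k:v for k,v in r.calibration(n).items()})
s=r.get_state();print(s)
E
```

```text
pics
{'fovy': 44.92450804779046, 'cx': 316.08722030336315, 'cy': 199.74164188275523, 'R': array([[-0.5081699 , -0.86098023, -0.02182655],
       [-0.42026612,  0.27001185, -0.86629671],
       [ 0.75175777, -0.43105295, -0.49905271]]), 't': array([0.3467559 , 0.24885812, 0.65738013])}
{'fovy': 49.7718055854385, 'cx': 318.2858638054238, 'cy': 202.76785588598366, 'R': array([[ 2.34748107e-02, -9.99724252e-01,  5.94496605e-04],
       [-9.94832993e-01, -2.34187025e-02, -9.87870480e-02],
       [ 9.87737300e-02,  1.72758242e-03, -9.95108419e-01]]), 't': array([0.06128857, 0.58481504, 1.02945502])}
{'t': 0.1, 'joint_pos': array([1.18472659e+00, 3.77981573e-01, 7.97708686e-02, 1.27439709e+00,
       1.97492802e-05, 1.46050673e+00]), 'joint_vel': array([ 0.00014616, -0.00141581,  0.00506381,  0.00052497, -0.00309203,
       -0.00112919]), 'effort': array([ 1.66789636e-03, -4.64694107e+01,  2.70582640e+01,  1.20114052e-02,
       -7.95514984e-05,  1.57013261e-06]), 'eef_pos': array([0.15633336, 0.55273555, 0.23046352]), 'tool_rot': array([[-9.62212979e-01,  2.72297068e-01, -7.00402550e-04],
       [ 2.72297881e-01,  9.62211553e-01, -1.67069544e-03],
       [ 2.19009955e-04, -1.79828296e-03, -9.99998359e-01]]), 'contact_force': array([ 0.01189215, -0.17729135, -1.25112325]), 'ft_torque': array([0.01219425, 0.00877294, 0.01221574]), 'gripper_force': 0.0, 'grip_width': 0.08514820215498237}
```

View pics/top.png

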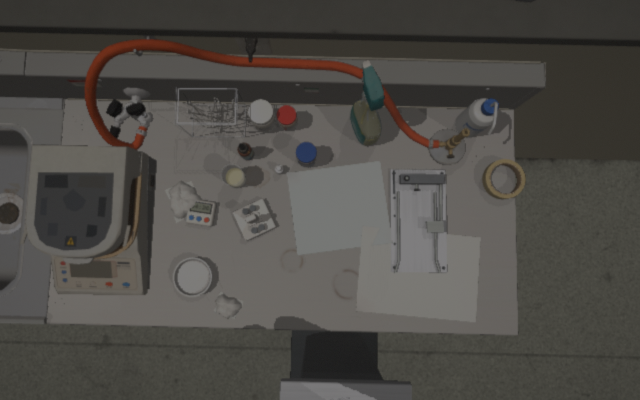

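View pics/scene.png

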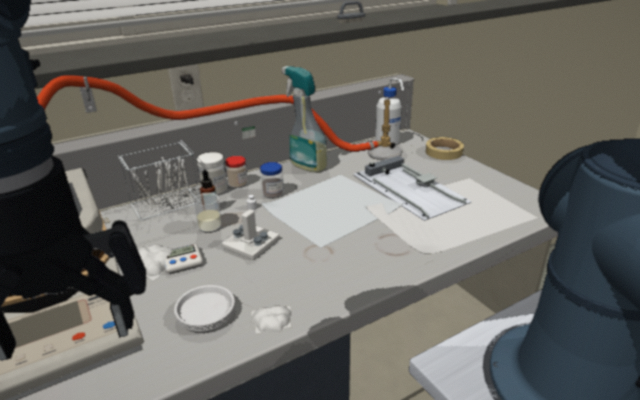

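Top view: the carrier is at about (254,219), the dock at (418,222) with its stop carriage at the top (row 180) and the catch on the right (435,226). The timer is at (200,212). In the scene view the carrier is at (250,235), with its post standing up. Next I measure both.

```bash
python3 - <<'E'
from h import *
im=cv2.imread("pics/top.png")
W=np.load("top.npy")
for n,(u0,u1,v0,v1) in dict(c=(225,285,192,248),d=(380,460,160,285)).items():
    w=W[v0:v1,u0:u1]; z=w[...,2]
    print(n,np.nanmin(z),np.nanmax(z)); print(np.histogram(z[~np.isnan(z)],bins=np.arange(-.01,.09,.004)))
    cv2.imwrite(f"pics/{n}.png",cv2.resize(im[v0:v1,u0:u1],None,fx=4.7,fy=4.7,interpolation=2)*1)
# carrier
w=W[192:248,225:285].reshape(-1,3)
p=w[w[:,2]>.06]; print("post",len(p),p.mean(0),p.min(0),p.max(0))
for nm in("top","scene"):
    Q=np.load(nm+".npy").reshape(-1,3); c=p.mean(0)
    near=np.hypot(*(Q[:,:2]-c[:2]).T)<.065
    pl=Q[near&(Q[:,2]>.009)&(Q[:,2]<.05)]
    q=Q[near&(Q[:,2]>.055)]
    print(nm,len(pl),cv2.minAreaRect((pl[:,:2]*1000).astype(np.float32)),"post",len(q),q.mean(0),cv2.minAreaRect((q[:,:2]*1000).astype(np.float32)))
for nm in("top",):
    Q=np.load(nm+".npy")[160:285,380:460]
    z=Q[...,2]
    np.set_printoptions(linewidth=250,precision=0,suppress=True)
    for vv in range(0,125,5): print(vv+160,np.round(z[vv,::2]*1000).astype(int))
E
```

```text
c -0.006309937007002125 0.0765344939325908
(array([   3,  275, 1544,  432,   28,  361,  429,   42,   45,   91,   12,
          3,    2,    3,    1,    3,    4,    1,    3,   14,   42,   13,
          0,    0]), array([-0.01 , -0.006, -0.002,  0.002,  0.006,  0.01 ,  0.014,  0.018,
        0.022,  0.026,  0.03 ,  0.034,  0.038,  0.042,  0.046,  0.05 ,
        0.054,  0.058,  0.062,  0.066,  0.07 ,  0.074,  0.078,  0.082,
        0.086]))
d -0.006443881081236635 0.04004752730521611
(array([   1,  245, 2449, 2957, 2927,  454,  260,   47,   88,  370,  144,
         15,    4,    0,    0,    0,    0,    0,    0,    0,    0,    0,
          0,    0]), array([-0.01 , -0.006, -0.002,  0.002,  0.006,  0.01 ,  0.014,  0.018,
        0.022,  0.026,  0.03 ,  0.034,  0.038,  0.042,  0.046,  0.05 ,
        0.054,  0.058,  0.062,  0.066,  0.07 ,  0.074,  0.078,  0.082,
        0.086]))
post 72 [0.54039829 0.23301237 0.07164453] [0.52991598 0.22059947 0.06219442] [0.55135696 0.24643444 0.07653449]
top 1005 ((540.7408447265625, 233.70716857910156), (80.24665832519531, 83.84597778320312), 26.5948429107
[... 5813 characters left out ...]
    3                    1
                    2                    2                    3                    3 -9223372036854775808                    0                    0                    2                    3                    0                    1
                   -4                    0                    5                   -1                    0                    4                    0                    2                    0                    3                    2
                   -1                   -3                    2                    0                    2                    1                    0]<stdin>:21: RuntimeWarning: invalid value encountered in cast
```

```bash
python3 - <<'E'
import cv2,numpy as np
a=cv2.resize(cv2.imread("pics/c.png"),(400,373));b=cv2.imread("pics/d.png");b=cv2.resize(b,(380,594))
o=np.zeros((600,800,3),np.uint8);o[:373,:400]=a;o[:594,410:790]=b
cv2.imwrite("pics/both.png",cv2.convertScaleAbs(o,alpha=1.5))
E
```

```text
(no output)
```

View pics/both.png

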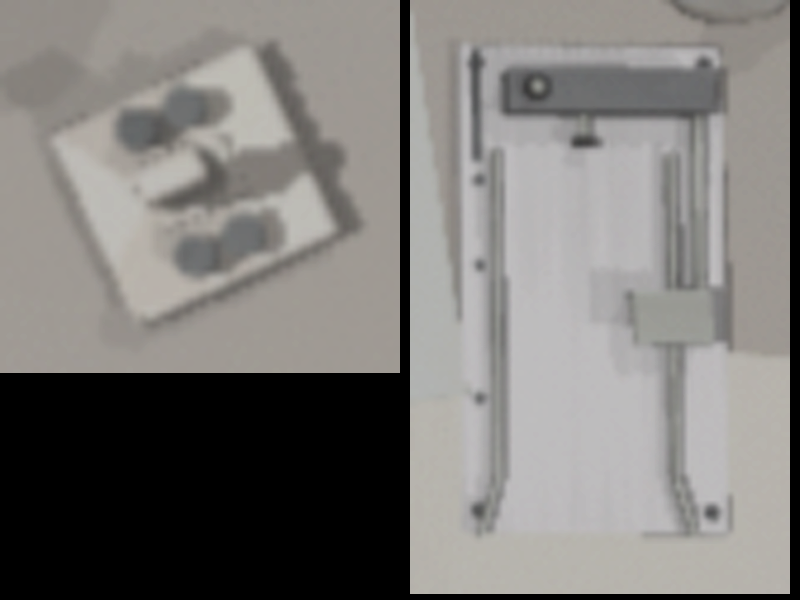

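```bash
python3 - <<'E'
from h import *
np.set_printoptions(precision=4,suppress=True)
Ws=[np.load("top.npy")]+[pts("top")[1] for _ in range(14)]
W=np.nanmedian(Ws,0); np.save("topm.npy",W)
D=W[160:285,380:460]; Z=D[...,2]
m=((Z>.0033)&(Z<.06)).astype(np.uint8)
n,l,st,_=cv2.connectedComponentsWithStats(m,connectivity=4); k=1+np.argmax(st[1:,4])
p=D[l==k]; p[:,:2]; print(st[k],cv2.minAreaRect((p[:,:2]*1000).astype(np.float32)))
# plate edges robust by rows/cols: left,right edges
L=[];R=[]
for v in range(15,108):
    u=np.where(l[v]==k)[0]; L.append(D[v,u[0],:2]);R.append(D[v,u[-1],:2])
for nm,e in(("L",L),("R",R)):
    e=np.array(e);f=np.polyfit(e[:,0],e[:,1],1);g=abs(e[:,1]-np.polyval(f,e[:,0]))<.004;print(nm,np.polyfit(e[g,0],e[g,1],1),np.polyval(np.polyfit(e[g,0],e[g,1],1),.58))
F=[];B=[]
for c in range(14,64):
    v=np.where(l[:,c]==k)[0]; F.append(D[v[0],c,0]);B.append(D[v[-1],c,0])
print("far",np.median(F),"near",np.median(B),F[0],F[-1],B[0],B[-1])
# walls
for nm,a,b in(("wl",15,22),("wr",50,60)):
    q=D[32:97,a:b].reshape(-1,3); q=q[(q[:,2]>.0115)&(q[:,2]<.02)]
    f=np.polyfit(q[:,0],q[:,1],1)
    for _ in range(4):
        g=abs(q[:,1]-np.polyval(f,q[:,0]))<.005; f=np.polyfit(q[g,0],q[g,1],1)
    print(nm,g.sum(),f,np.polyval(f,[.5,.58,.65]))
# carriage, nose
q=D[...,:3][(Z>.018)]; car=q[q[:,0]>.62]; no=q[q[:,0]<.57]
for a in(car,no): print(a.min(0),a.max(0),cv2.minAreaRect((a[:,:2]*1000).astype(np.float32)))
# carrier again
Q=W.reshape(-1,3);c=np.array([.5404,.233]);near=np.hypot(*(Q[:,:2]-c).T)<.065
for s in(near&(Q[:,2]>.009)&(Q[:,2]<.02),near&(Q[:,2]>.065)):
    a=Q[s];print(len(a),a.mean(0),cv2.minAreaRect((a[:,:2]*1000).astype(np.float32)))
for nm,(u0,u1,v0,v1) in dict(jar=(293,320,138,168),wt=(270,290,160,178),timer=(180,220,195,228)).items():
    a=W[v0:v1,u0:u1].reshape(-1,3);a=a[a[:,2]>.012];print(nm,np.median(a,0),a.max(0))
E
```

```text
[   1    9   67  104 5856] ((548.4995727539062, -164.19723510742188), (258.3451843261719, 163.0343475341797), 0.7880755066871643)
L [ 0.0203 -0.1177] -0.10589193982738385
R [ 0.013  -0.2511] -0.24348926126005616
far 0.6766357956077588 near 0.4212534940200489 0.6756564758498439 0.676045918902745 0.41862941664483433 0.42096844628735197
wl 104 [ 0.0241 -0.1364] [-0.1244 -0.1225 -0.1208]
wr 103 [ 0.0174 -0.2246] [-0.2159 -0.2145 -0.2133]
[ 0.624  -0.2497  0.018 ] [ 0.6996 -0.1261  0.0384] ((654.4422607421875, -192.99905395507812), (51.599449157714844, 135.51028442382812), 17.659189224243164)
[ 0.5203 -0.2313  0.0182] [ 0.5457 -0.1917  0.0297] ((533.0016479492188, -211.49147033691406), (24.965112686157227, 39.615318298339844), 0.5364230871200562)
847 [0.5401 0.2324 0.0143] ((540.8155517578125, 233.90533447265625), (79.8874740600586, 83.91194152832031), 26.658987045288086)
69 [0.5406 0.2334 0.0723] ((540.5394897460938, 233.51644897460938), (13.350159645080566, 25.467805862426758), 28.622323989868164)
jar [0.6954 0.1068 0.0713] [0.7246 0.1316 0.0731]
wt [0.6666 0.1746 0.0224] [0.6789 0.185  0.0328]
timer [0.561  0.3763 0.0168] [0.5971 0.4185 0.024 ]
```

```bash
cat >> h.py <<'E'
def go(x,y,z,yaw):
    "shift (tool axes, mm) and turn (deg) from the measured pose to a TCP target pointing down, tool y at yaw deg"
    from scipy.spatial.transform import Rotation as Ro
    s=r.get_state(); R=np.array(s["tool_rot"]); a=np.radians(yaw)
    T=np.array([[np.sin(a),np.cos(a),0],[-np.cos(a),np.sin(a),0],[0,0,-1]])
    if T[:,0]@R[:,0]<0: T[:,:2]*=-1
    print("dp",np.round(R.T@(np.array([x,y,z])-s["eef_pos"])*1000,1),"rot",np.round(np.degrees(Ro.from_matrix(R.T@T).as_rotvec()),2),"t",s["t"],"F",np.round(s["contact_force"],2))
def dock(x,y=0,o=(.560,-.1689),yaw=1.1):
    a=np.radians(yaw); return o[0]+x*np.cos(a)-y*np.sin(a), o[1]+x*np.sin(a)+y*np.cos(a)
E
python3 -c "
from h import *
go(.5406,.2336,.14,26.7)"
```

```text
Traceback (most recent call last):
  File "h.py", line 16, in go
    print("dp",np.round(R.T@(np.array([x,y,z])-s["eef_pos"])*1000,1),"rot",np.round(np.degrees(Ro.from_matrix(R.T@T).as_rotvec()),2),"t",s["t"],"F",np.round(s["contact_force"],2))
                                                                                               ~~~~~~~~~~~~~~^^^^^^^
  File "scipy/spatial/transform/_rotation.pyx", line 1143, in scipy.spatial.transform._rotation.Rotation.from_matrix
ValueError: Non-positive determinant (left-handed or null coordinate frame) in rotation matrix 0: [[ 6.75658513e-01  7.37214741e-01  7.30427593e-06]
 [ 7.37214725e-01 -6.75658496e-01 -2.12985149e-04]
 [ 1.52080595e-04 -1.49290049e-04  9.99999977e-01]].
```

```bash
sed -i 's/\[\[np.sin(a),np.cos(a),0\],\[-np.cos(a),np.sin(a),0\]/[[-np.sin(a),np.cos(a),0],[np.cos(a),np.sin(a),0]/' h.py
python3 -c "
from h import *
go(.5406,.2336,.14,26.7)"
```

```text
dp [-456.6 -203.1   91.3] rot [ 1.000e-02 -0.000e+00  4.749e+01] t 0.8 F [ 0.76 -0.65 -0.08]
```

```bash
python3 -m creep '[{"dp":[-45,-20,9],"delta_rot":[0,0,5],"hand":1},{"dp":[-90,-40,18],"delta_rot":[0,0,10],"hand":1},{"dp":[-135,-60,27],"delta_rot":[0,0,15],"hand":1},{"dp":[-180,-80,36],"delta_rot":[0,0,20],"hand":1},{"dp":[-225,-100,45],"delta_rot":[0,0,25],"hand":1},{"dp":[-270,-120,54],"delta_rot":[0,0,30],"hand":1},{"dp":[-315,-140,63],"delta_rot":[0,0,35],"hand":1},{"dp":[-360,-160,72],"delta_rot":[0,0,40],"hand":1},{"dp":[-410,-180,82],"delta_rot":[0,0,45],"hand":1},{"dp":[-456.6,-203,91],"delta_rot":[0,0,47.5],"hand":1},{"dp":[-456.6,-203,91],"delta_rot":[0,0,47.5],"hand":1},{"dp":[-456.6,-203,91],"delta_rot":[0,0,47.5],"hand":1}]'
python3 - <<'E'
from h import *
go(.5406,.2336,.042,26.7)
im,W=pts("wrist"); cv2.imwrite("pics/w1.png",im)
m=W[...,2]
p=W[(m>.064)&(m<.08)&(np.hypot(W[...,0]-.54,W[...,1]-.234)<.03)]
print(len(p),p.mean(0),p.min(0),p.max(0), cv2.minAreaRect((p[:,:2]*1000).astype(np.float32)))
p=W[(m>.01)&(m<.018)&(np.hypot(W[...,0]-.54,W[...,1]-.234)<.065)]
print(len(p),cv2.minAreaRect((p[:,:2]*1000).astype(np.float32)))
E
```

```text
t: 2.3
eef_pos: [0.5403, 0.2337, 0.1402]
tool_rot: [[-0.449, 0.893, -0.001], [0.893, 0.449, 0.0], [0.001, -0.0, -1.0]]
contact_force: [0.2, 0.1, -0.9]
grip_width: 0.0858
gripper_force: 0.0
dp [-0.3  0.3 98.2] rot [-0.03 -0.04 -0.01] t 2.3 F [ 0.21  0.07 -0.89]
874 [0.53925928 0.23666225 0.07169288] [0.52917851 0.2222545  0.06401151] [0.55065179 0.24919677 0.07410518] ((539.6915283203125, 235.75515747070312), (13.543670654296875, 26.06271743774414), 26.45277976989746)
7617 ((540.0089111328125, 235.67527770996094), (79.9936752319336, 83.64693450927734), 26.61604118347168)
```

View pics/w1.png

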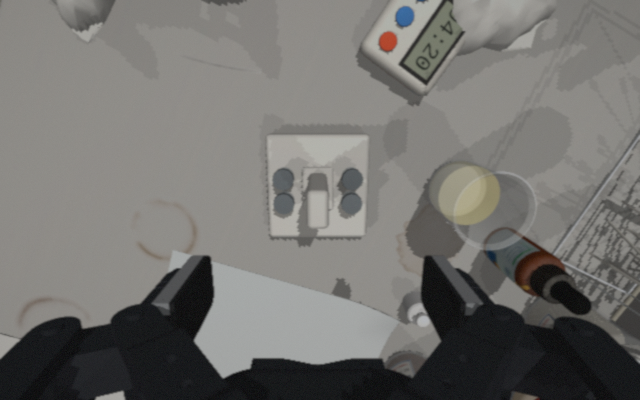

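The wrist view shows the post at (318,205), squarely between the fingers. It agrees with the top camera to 2 mm. I descend and grip.

```bash
python3 -m creep '[{"dp":[1,0,35],"delta_rot":[0,0,0],"hand":1},{"dp":[1,0,65],"delta_rot":[0,0,0],"hand":1},{"dp":[1,0,85],"delta_rot":[0,0,0],"hand":1},{"dp":[1,0,97],"delta_rot":[0,0,0],"hand":1},{"dp":[1,0,97],"delta_rot":[0,0,0],"hand":1},{"dp":[1,0,97],"delta_rot":[0,0,0],"hand":-1},{"dp":[1,0,97],"delta_rot":[0,0,0],"hand":-1},{"dp":[1,0,97],"delta_rot":[0,0,0],"hand":-1},{"dp":[1,0,97],"delta_rot":[0,0,0],"hand":-1},{"dp":[1,0,97],"delta_rot":[0,0,0],"hand":-1},{"dp":[1,0,97],"delta_rot":[0,0,0],"hand":-1},{"dp":[1,0,97],"delta_rot":[0,0,0],"hand":-1}]' 60
```

```text
t: 3.85
eef_pos: [0.5404, 0.2346, 0.0437]
tool_rot: [[-0.449, 0.893, 0.001], [0.893, 0.449, 0.0], [-0.0, 0.001, -1.0]]
contact_force: [-0.8, -0.9, 4.0]
grip_width: 0.0133
gripper_force: 59.0
```

```bash
python3 -m creep '[{"dp":[0,0,-20],"delta_rot":[0,0,0],"hand":-1},{"dp":[0,0,-50],"delta_rot":[0,0,0],"hand":-1},{"dp":[0,0,-80],"delta_rot":[0,0,0],"hand":-1},{"dp":[0,0,-80],"delta_rot":[0,0,0],"hand":-1}]'
python3 -c "
from h import *
print(r.get_state()['joint_pos'])
x,y=dock(-.110);print(x,y);go(x,y,.09,1.1)"
```

```text
t: 4.35
eef_pos: [0.542, 0.2352, 0.1252]
tool_rot: [[-0.449, 0.893, 0.004], [0.893, 0.449, 0.001], [-0.001, 0.005, -1.0]]
contact_force: [0.3, 0.3, -1.2]
grip_width: 0.0132
gripper_force: 58.7
[ 3.01950174e-01  4.53845040e-01 -8.15369496e-02  1.03086520e+00
  1.48539983e-04  1.40670154e+00]
0.4500202716666192 -0.17101171866396586
dp [-321.5 -264.8   34.2] rot [ 2.60e-01 -2.00e-02  2.56e+01] t 4.35 F [ 0.26  0.35 -1.18]
```

```bash
python3 -m creep '[{"dp":[-25,-20,3],"delta_rot":[0,0,2],"hand":-1},{"dp":[-60,-50,6],"delta_rot":[0,0,5],"hand":-1},{"dp":[-100,-82,10],"delta_rot":[0,0,8],"hand":-1},{"dp":[-140,-115,14],"delta_rot":[0,0,11],"hand":-1},{"dp":[-180,-148,18],"delta_rot":[0,0,14],"hand":-1},{"dp":[-220,-181,22],"delta_rot":[0,0,17],"hand":-1},{"dp":[-260,-214,26],"delta_rot":[0,0,20],"hand":-1},{"dp":[-295,-243,30],"delta_rot":[0,0,23],"hand":-1},{"dp":[-315,-259,33],"delta_rot":[0,0,25],"hand":-1},{"dp":[-321.5,-265,34],"delta_rot":[0,0,25.6],"hand":-1},{"dp":[-321.5,-265,34],"delta_rot":[0,0,25.6],"hand":-1},{"dp":[-321.5,-265,34],"delta_rot":[0,0,25.6],"hand":-1},{"dp":[-321.5,-265,34],"delta_rot":[0,0,25.6],"hand":-1}]'
python3 - <<'E'
from h import *
x,y=dock(-.110);go(x,y,.09,1.1)
im,W=pts("wrist"); cv2.imwrite("pics/w2.png",im);np.save("w2.npy",W)
im,W=pts("top"); cv2.imwrite("pics/t2.png",im);np.save("t2.npy",W)
E
```

```text
t: 5.98
eef_pos: [0.4481, -0.1708, 0.0893]
tool_rot: [[-0.021, 1.0, 0.0], [1.0, 0.021, 0.0], [0.0, 0.0, -1.0]]
contact_force: [-0.2, -0.3, -1.2]
grip_width: 0.0131
gripper_force: 58.8
dp [-0.3  1.9 -0.7] rot [ 0.01 -0.02  0.1 ] t 5.975 F [-0.17 -0.33 -1.23]
```

View pics/w2.png

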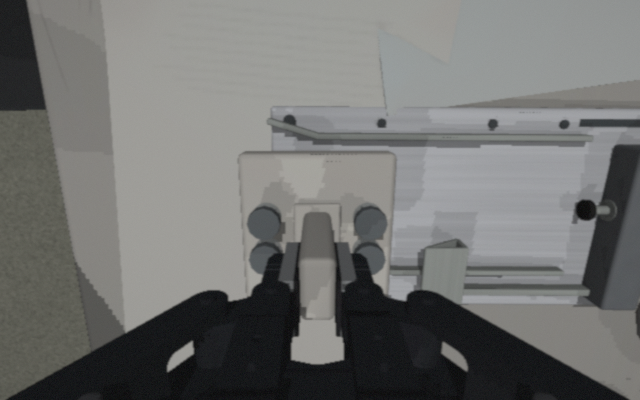

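The wrist view shows the carrier held level at (318,220) behind the catch nose at (443,270). The +y wall runs along row 137 and the buffer is at (586,210). I measure the carrier's lateral offset and angle against the walls.

```bash
python3 - <<'E'
from h import *
np.set_printoptions(precision=4,suppress=True)
def fit(q,tol=.003,d=1):
    f=np.polyfit(q[:,0],q[:,1],1)
    for _ in range(6):
        g=abs(q[:,1]-np.polyval(f,q[:,0]))<tol; f=np.polyfit(q[g,0],q[g,1],1); tol=max(tol*.8,.002)
    return f,g.sum()
W=np.load("w2.npy"); v=W[130:145,330:580].reshape(-1,3)
print("z wall",np.nanmedian(W[137,340:580,2]))
q=v[(v[:,2]>.0105)&(v[:,2]<.02)];f,n=fit(q);print("wall+y",f,n,np.polyval(f,[.45,.56]))
q=W[262:276,470:560].reshape(-1,3);q=q[(q[:,2]>.0105)&(q[:,2]<.02)];f,n=fit(q);print("wall-y",f,n,np.polyval(f,[.45,.56]))
p=W[100:112,290:560].reshape(-1,3)
# plate +y edge
e=[]
for u in range(300,560,3):
    c=W[95:125,u,:]; k=np.where(c[:,2]>.0035)[0]
    if len(k): e.append(c[k[0]])
f,n=fit(np.array(e));print("plate+y",f,n,np.polyval(f,[.45,.56]))
# near edge of plate
# carrier: top plane z
C=W[145:300,225:410]; z=C[...,2]; print("carrier top z",np.nanmedian(W[160:195,260:380,2]))
m=(z>.045)&(z<.072); e=[];E=[];G=[]
for u in range(20,165,2):
    k=np.where(m[:40,u])[0]
    if len(k): e.append(C[k[0],u])
f,n=fit(np.array(e));print("carrier +y edge",f,n,np.polyval(f,.448))
for vv in range(15,60,2):
    k=np.where(m[vv])[0]; E.append(C[vv,k[0]]);G.append(C[vv,k[-1]])
for s in(E,G):
    s=np.array(s)[:,[1,0]];f,n=fit(s);print("carrier x edge",f,np.polyval(f,-.15),n)
B=W[195:225,570:600];print("buffer",B[B[...,2]>.01].min(0),np.median(B[(B[...,2]>.01)],0))
N=W[240:300,415:475];s=N[N[...,2]>.015];print("nose",np.percentile(s,[2,50,98],axis=0))
E
```

```text
z wall 0.013618757472590424
wall+y [ 0.0138 -0.1297] 1606 [-0.1234 -0.1219]
wall-y [ 0.0167 -0.2226] 527 [-0.2151 -0.2133]
plate+y [ 0.0141 -0.1126] 77 [-0.1062 -0.1047]
carrier top z 0.05910483762353274
carrier +y edge [ 0.0207 -0.1369] 73 -0.12762799708259326
carrier x edge [-0.0209  0.4058] 0.4089048660444673 23
carrier x edge [-0.0206  0.4847] 0.48780550697322145 23
buffer [ 0.6202 -0.1782  0.0101] [ 0.6221 -0.1667  0.0164]
nose [[ 0.4791 -0.2261  0.016 ]
 [ 0.5311 -0.2035  0.0264]
 [ 0.5453 -0.1574  0.14  ]]
```

```bash
python3 -c "
from h import *
go(.415,-.1711,.056,.9)"
```

```text
dp [  0.7 -33.2  33.4] rot [ 0.02 -0.    0.28] t 6.075 F [-0.32  0.21 -1.07]
```

```bash
python3 -m creep '[{"dp":[0.2,-12,0],"delta_rot":[0,0,0.1],"hand":-1},{"dp":[0.5,-28,4],"delta_rot":[0,0,0.3],"hand":-1},{"dp":[0.7,-33,14],"delta_rot":[0,0,0.3],"hand":-1},{"dp":[0.7,-33,24],"delta_rot":[0,0,0.3],"hand":-1},{"dp":[0.7,-33,31],"delta_rot":[0,0,0.3],"hand":-1},{"dp":[0.7,-33,33],"delta_rot":[0,0,0.3],"hand":-1},{"dp":[0.7,-33,33],"delta_rot":[0,0,0.3],"hand":-1},{"dp":[0.7,-33,33],"delta_rot":[0,0,0.3],"hand":-1}]'
python3 -c "
from h import *
go(.415,-.1711,.0515,.9);go(.455,-.1705,.0515,.9)"
```

```text
t: 7.08
eef_pos: [0.4153, -0.1718, 0.0565]
tool_rot: [[-0.014, 1.0, 0.001], [1.0, 0.014, -0.0], [-0.0, 0.001, -1.0]]
contact_force: [-0.4, 0.1, -1.8]
grip_width: 0.0127
gripper_force: 58.8
dp [ 0.7 -0.3  5. ] rot [ 0.03  0.01 -0.1 ] t 7.075 F [-0.43  0.1  -1.79]
dp [ 0.8 39.7  5. ] rot [ 0.03  0.01 -0.1 ] t 7.075 F [-0.43  0.1  -1.79]
```

```bash
python3 -m creep '[{"dp":[0.7,0,2],"delta_rot":[0,0,0],"hand":-1},{"dp":[0.7,0,5],"delta_rot":[0,0,0],"hand":-1},{"dp":[0.7,3,5],"delta_rot":[0,0,0],"hand":-1},{"dp":[0.7,8,5],"delta_rot":[0,0,0],"hand":-1},{"dp":[0.7,14,5],"delta_rot":[0,0,0],"hand":-1},{"dp":[0.7,20,5],"delta_rot":[0,0,0],"hand":-1},{"dp":[0.7,26,5],"delta_rot":[0,0,0],"hand":-1},{"dp":[0.7,32,5],"delta_rot":[0,0,0],"hand":-1},{"dp":[0.7,37,5],"delta_rot":[0,0,0],"hand":-1},{"dp":[0.7,40,5],"delta_rot":[0,0,0],"hand":-1},{"dp":[0.7,40,5],"delta_rot":[0,0,0],"hand":-1},{"dp":[0.7,40,5],"delta_rot":[0,0,0],"hand":-1}]'
python3 - <<'E'
from h import *
go(.470,-.1703,.0515,.9)
im,W=pts("wrist"); cv2.imwrite("pics/w3.png",im);np.save("w3.npy",W)
E
```

```text
t: 8.57
eef_pos: [0.4547, -0.1703, 0.0512]
tool_rot: [[-0.014, 1.0, -0.0], [1.0, 0.014, 0.0], [0.0, -0.0, -1.0]]
contact_force: [-0.6, 0.7, -1.2]
grip_width: 0.013
gripper_force: 58.8
dp [-0.2 15.3 -0.3] rot [-0.01 -0.01 -0.1 ] t 8.575 F [-0.64  0.66 -1.23]
```

View pics/w3.png

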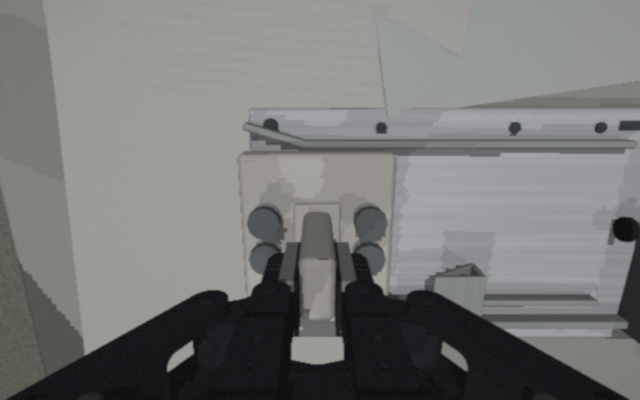

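Wrist view: the carrier is in the channel, parallel to it, with its +y edge at row 153 against the wall's inner face at row 148. Nothing loads it, and the nose at (458,285) is ahead. Now I slide it in.

```bash
python3 -m creep '[{"dp":[0,4,0],"delta_rot":[0,0,0],"hand":-1},{"dp":[0,8,0],"delta_rot":[0,0,0],"hand":-1},{"dp":[0,12,0],"delta_rot":[0,0,0],"hand":-1},{"dp":[0,16,0],"delta_rot":[0,0,0],"hand":-1},{"dp":[0,19,0],"delta_rot":[0,0,0],"hand":-1},{"dp":[0,22,0],"delta_rot":[0,0,0],"hand":-1},{"dp":[0,25,0],"delta_rot":[0,0,0],"hand":-1},{"dp":[0,28,0],"delta_rot":[0,0,0],"hand":-1},{"dp":[0,31,0],"delta_rot":[0,0,0],"hand":-1},{"dp":[0,34,0],"delta_rot":[0,0,0],"hand":-1}]'
```

```text
t: 9.88
eef_pos: [0.4887, -0.1698, 0.0511]
tool_rot: [[-0.014, 1.0, -0.001], [1.0, 0.014, 0.0], [0.0, -0.001, -1.0]]
contact_force: [-0.4, 0.1, -1.2]
grip_width: 0.0132
gripper_force: 58.7
```

```bash
python3 -m creep '[{"dp":[0,3,0],"delta_rot":[0,0,0],"hand":-1},{"dp":[0,6,0],"delta_rot":[0,0,0],"hand":-1},{"dp":[0,9,0],"delta_rot":[0,0,0],"hand":-1},{"dp":[0,12,0],"delta_rot":[0,0,0],"hand":-1},{"dp":[0,15,0],"delta_rot":[0,0,0],"hand":-1},{"dp":[0,18,0],"delta_rot":[0,0,0],"hand":-1},{"dp":[0,21,0],"delta_rot":[0,0,0],"hand":-1},{"dp":[0,24,0],"delta_rot":[0,0,0],"hand":-1},{"dp":[0,27,0],"delta_rot":[0,0,0],"hand":-1},{"dp":[0,30,0],"delta_rot":[0,0,0],"hand":-1}]'
python3 - <<'E'
from h import *
im,W=pts("wrist"); cv2.imwrite("pics/w4.png",im)
m=W[...,2]; s=(abs(W[...,0]-.535)<.02)&(abs(W[...,1]+.205)<.03)&(m>.026)&(m<.07)
print(s.sum(),np.percentile(W[s],[5,50,95],axis=0))
E
```

```text
t: 11.12
eef_pos: [0.5191, -0.1695, 0.0513]
tool_rot: [[-0.014, 1.0, 0.0], [1.0, 0.014, 0.0], [0.0, 0.0, -1.0]]
contact_force: [-1.1, 0.8, -2.7]
grip_width: 0.013
gripper_force: 58.7
1164 [[ 0.52117246 -0.22916297  0.03349658]
 [ 0.52763454 -0.21677442  0.04094536]
 [ 0.55100385 -0.17658834  0.04224712]]
```

View pics/w4.png

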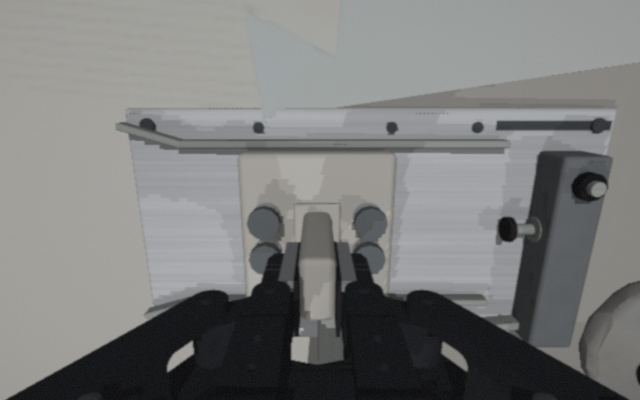

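The catch now rides on the carrier; its top has risen from 28 to 41 mm. I go on towards the buffer, whose face should meet the carrier at TCP x of about 0.580.

```bash
python3 -m creep '[{"dp":[0,3,0],"delta_rot":[0,0,0],"hand":-1},{"dp":[0,6,0],"delta_rot":[0,0,0],"hand":-1},{"dp":[0,9,0],"delta_rot":[0,0,0],"hand":-1},{"dp":[0,12,0],"delta_rot":[0,0,0],"hand":-1},{"dp":[0,15,0],"delta_rot":[0,0,0],"hand":-1},{"dp":[0,18,0],"delta_rot":[0,0,0],"hand":-1},{"dp":[0,21,0],"delta_rot":[0,0,0],"hand":-1},{"dp":[0,24,0],"delta_rot":[0,0,0],"hand":-1},{"dp":[0,27,0],"delta_rot":[0,0,0],"hand":-1},{"dp":[0,30,0],"delta_rot":[0,0,0],"hand":-1},{"dp":[0,33,0],"delta_rot":[0,0,0],"hand":-1},{"dp":[0,36,0],"delta_rot":[0,0,0],"hand":-1},{"dp":[0,39,0],"delta_rot":[0,0,0],"hand":-1},{"dp":[0,42,0],"delta_rot":[0,0,0],"hand":-1},{"dp":[0,45,0],"delta_rot":[0,0,0],"hand":-1},{"dp":[0,48,0],"delta_rot":[0,0,0],"hand":-1},{"dp":[0,51,0],"delta_rot":[0,0,0],"hand":-1},{"dp":[0,54,0],"delta_rot":[0,0,0],"hand":-1}]'
```

```text
t: 13.42
eef_pos: [0.5731, -0.1688, 0.0513]
tool_rot: [[-0.014, 1.0, 0.0], [1.0, 0.014, 0.0], [0.0, 0.0, -1.0]]
contact_force: [-0.1, -0.0, -1.8]
grip_width: 0.0129
gripper_force: 58.7
```

```bash
python3 -m creep '[{"dp":[0,1,0],"delta_rot":[0,0,0],"hand":-1},{"dp":[0,2,0],"delta_rot":[0,0,0],"hand":-1},{"dp":[0,3,0],"delta_rot":[0,0,0],"hand":-1},{"dp":[0,4,0],"delta_rot":[0,0,0],"hand":-1},{"dp":[0,5,0],"delta_rot":[0,0,0],"hand":-1},{"dp":[0,6,0],"delta_rot":[0,0,0],"hand":-1},{"dp":[0,7,0],"delta_rot":[0,0,0],"hand":-1},{"dp":[0,7,0],"delta_rot":[0,0,0],"hand":-1}]'
python3 -m creep '[{"dp":[0,1,0],"delta_rot":[0,0,0],"hand":-1},{"dp":[0,2,0],"delta_rot":[0,0,0],"hand":-1},{"dp":[0,2,0],"delta_rot":[0,0,0],"hand":-1}]'
```

```text
t: 14.42
eef_pos: [0.5801, -0.1687, 0.0513]
tool_rot: [[-0.014, 1.0, 0.0], [1.0, 0.014, 0.0], [0.0, 0.0, -1.0]]
contact_force: [-0.6, 0.2, -1.3]
grip_width: 0.0132
gripper_force: 58.7
t: 14.8
eef_pos: [0.5813, -0.1686, 0.0512]
tool_rot: [[-0.014, 1.0, -0.001], [1.0, 0.014, 0.0], [0.0, -0.001, -1.0]]
contact_force: [-2.0, 0.1, -0.7]
grip_width: 0.0128
gripper_force: 59.0
```

```bash
python3 -m creep '[{"dp":[0,1,0],"delta_rot":[0,0,0],"hand":-1},{"dp":[0,2,0],"delta_rot":[0,0,0],"hand":-1},{"dp":[0,2,0],"delta_rot":[0,0,0],"hand":-1},{"dp":[0,2,0],"delta_rot":[0,0,0],"hand":-1}]'
python3 -m creep '[{"dp":[0,0.7,0],"delta_rot":[0,0,0],"hand":-1},{"dp":[0,1.4,0],"delta_rot":[0,0,0],"hand":-1},{"dp":[0,2,0],"delta_rot":[0,0,0],"hand":-1},{"dp":[0,2,0],"delta_rot":[0,0,0],"hand":-1}]'
```

```text
t: 15.3
eef_pos: [0.5833, -0.1686, 0.0511]
tool_rot: [[-0.014, 1.0, -0.001], [1.0, 0.014, 0.0], [0.0, -0.001, -1.0]]
contact_force: [-4.8, 0.7, 1.2]
grip_width: 0.0134
gripper_force: 59.1
t: 15.8
eef_pos: [0.5851, -0.1686, 0.0511]
tool_rot: [[-0.014, 1.0, -0.002], [1.0, 0.014, -0.0], [-0.0, -0.002, -1.0]]
contact_force: [-6.2, -0.6, 1.5]
grip_width: 0.0129
gripper_force: 59.2
```

The floor is starting to press back, with Fz about 3 N over its baseline, so I ease up a little while pushing on.

```bash
python3 -m creep '[{"dp":[0,0.5,-0.4],"delta_rot":[0,0,0],"hand":-1},{"dp":[0,1,-0.7],"delta_rot":[0,0,0],"hand":-1},{"dp":[0,1.5,-0.7],"delta_rot":[0,0,0],"hand":-1},{"dp":[0,1.5,-0.7],"delta_rot":[0,0,0],"hand":-1}]'
python3 -m creep '[{"dp":[0,0.5,0],"delta_rot":[0,0,0],"hand":-1},{"dp":[0,1,0],"delta_rot":[0,0,0],"hand":-1},{"dp":[0,1,0],"delta_rot":[0,0,0],"hand":-1},{"dp":[0,1,0],"delta_rot":[0,0,0],"hand":-1}]'
```

```text
t: 16.3
eef_pos: [0.5858, -0.1685, 0.0513]
tool_rot: [[-0.014, 1.0, -0.003], [1.0, 0.014, 0.0], [0.0, -0.003, -1.0]]
contact_force: [-6.3, -0.4, 0.0]
grip_width: 0.013
gripper_force: 59.0
t: 16.8
eef_pos: [0.5866, -0.1685, 0.0513]
tool_rot: [[-0.014, 1.0, -0.004], [1.0, 0.014, 0.0], [0.0, -0.004, -1.0]]
contact_force: [-7.9, -1.2, -0.5]
grip_width: 0.013
gripper_force: 59.1
```

```bash
python3 -m creep '[{"dp":[0,0.5,0],"delta_rot":[0,0,0],"hand":-1},{"dp":[0,1,0],"delta_rot":[0,0,0],"hand":-1},{"dp":[0,1.3,0],"delta_rot":[0,0,0],"hand":-1},{"dp":[0,1.3,0],"delta_rot":[0,0,0],"hand":-1}]'
python3 - <<'E'
from h import *
im,W=pts("top"); cv2.imwrite("pics/t5.png",cv2.resize(im[160:285,370:480],None,fx=4.5,fy=4.5))
im,W=pts("wrist"); cv2.imwrite("pics/w5.png",im)
m=W[...,2]
s=(abs(W[...,0]-.535)<.02)&(abs(W[...,1]+.205)<.03)&(m>.02)&(m<.07)
print(s.sum(),np.percentile(W[s],[5,50,95],axis=0))
E
```

```text
t: 17.3
eef_pos: [0.5876, -0.1685, 0.0513]
tool_rot: [[-0.014, 1.0, -0.004], [1.0, 0.014, -0.0], [0.0, -0.004, -1.0]]
contact_force: [-8.0, -0.3, 1.5]
grip_width: 0.0132
gripper_force: 59.2
1487 [[ 0.5197901  -0.20234494  0.0204243 ]
 [ 0.5392346  -0.194035    0.02578474]
 [ 0.5529257  -0.17998754  0.02709679]]
```

View pics/w5.png

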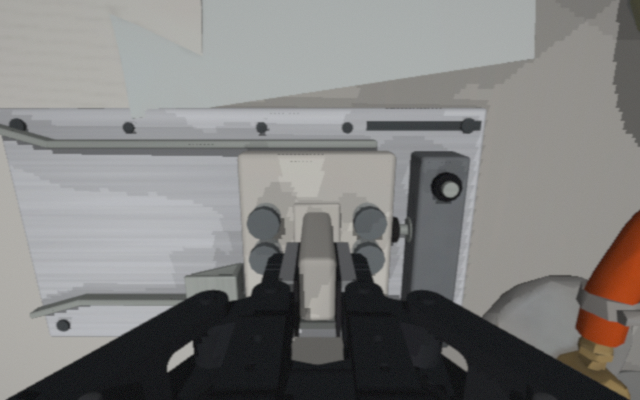

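The nose at (213,283) now lies behind the carrier's rear edge (col 240), and its top is back at 26 mm, so the catch has dropped. I relax the push against it and lower the carrier to the floor.

```bash
python3 -m creep '[{"dp":[0,-0.7,0],"delta_rot":[0,0,0],"hand":-1},{"dp":[0,-1.5,0.3],"delta_rot":[0,0,0],"hand":-1},{"dp":[0,-2.2,0.8],"delta_rot":[0,0,0],"hand":-1},{"dp":[0,-2.2,1.2],"delta_rot":[0,0,0],"hand":-1},{"dp":[0,-2.2,1.2],"delta_rot":[0,0,0],"hand":-1}]'
```

```text
t: 18.02
eef_pos: [0.5864, -0.1685, 0.0508]
tool_rot: [[-0.014, 1.0, -0.002], [1.0, 0.014, 0.0], [0.0, -0.002, -1.0]]
contact_force: [-7.1, -0.7, 2.8]
grip_width: 0.0131
gripper_force: 59.7
```

```bash
python3 -m creep '[{"dp":[0,-0.7,0],"delta_rot":[0,0,0],"hand":-1},{"dp":[0,-1.4,0.2],"delta_rot":[0,0,0],"hand":-1},{"dp":[0,-2.2,0.3],"delta_rot":[0,0,0],"hand":-1},{"dp":[0,-2.2,0.3],"delta_rot":[0,0,0],"hand":-1}]'
```

```text
t: 18.52
eef_pos: [0.5848, -0.1686, 0.0506]
tool_rot: [[-0.014, 1.0, -0.001], [1.0, 0.014, 0.0], [0.0, -0.001, -1.0]]
contact_force: [-5.3, -0.1, 2.6]
grip_width: 0.0135
gripper_force: 59.4
```

```bash
python3 -m creep '[{"dp":[0,-0.7,0],"delta_rot":[0,0,0],"hand":-1},{"dp":[0,-1.4,0],"delta_rot":[0,0,0],"hand":-1},{"dp":[0,-1.4,0],"delta_rot":[0,0,0],"hand":-1},{"dp":[0,-1.4,0],"delta_rot":[0,0,0],"hand":-1}]'
```

```text
t: 19.02
eef_pos: [0.5847, -0.1686, 0.0507]
tool_rot: [[-0.014, 1.0, 0.001], [1.0, 0.014, 0.0], [0.0, 0.001, -1.0]]
contact_force: [-0.6, 0.1, -0.6]
grip_width: 0.013
gripper_force: 59.1
```

The catch now takes the load: x stays at 0.5847 and the force is down to 0.6 N. I lower the last bit, open half-way and rise.

```bash
python3 -m creep '[{"dp":[0,0,0.5],"delta_rot":[0,0,0],"hand":-1},{"dp":[0,0,0.8],"delta_rot":[0,0,0],"hand":-1},{"dp":[0,0,0.8],"delta_rot":[0,0,0],"hand":-0.6},{"dp":[0,0,0.8],"delta_rot":[0,0,0],"hand":-0.3},{"dp":[0,0,0.8],"delta_rot":[0,0,0],"hand":0},{"dp":[0,0,0.8],"delta_rot":[0,0,0],"hand":0},{"dp":[0,0,0.8],"delta_rot":[0,0,0],"hand":0},{"dp":[0,0,0.8],"delta_rot":[0,0,0],"hand":0}]'
python3 -m creep '[{"dp":[0,0,-5],"delta_rot":[0,0,0],"hand":0},{"dp":[0,0,-15],"delta_rot":[0,0,0],"hand":0},{"dp":[0,0,-35],"delta_rot":[0,0,0],"hand":0},{"dp":[0,0,-60],"delta_rot":[0,0,0],"hand":0},{"dp":[0,0,-90],"delta_rot":[0,0,0],"hand":0},{"dp":[0,0,-120],"delta_rot":[0,0,0],"hand":0},{"dp":[0,0,-120],"delta_rot":[0,0,0],"hand":0},{"dp":[0,0,-120],"delta_rot":[0,0,0],"hand":0}]'
python3 - <<'E'
from h import *
im,W=pts("wrist"); cv2.imwrite("pics/w6.png",im);np.save("w6.npy",W)
m=W[...,2]
for n,s in dict(nose=(abs(W[...,0]-.533)<.016)&(abs(W[...,1]+.212)<.022)&(m>.02)&(m<.06),plate=(abs(W[...,0]-.585)<.045)&(abs(W[...,1]+.168)<.045)&(m>.0175)&(m<.023)).items():
    p=W[s]; print(n,len(p),np.percentile(p,[3,50,97],axis=0).round(4),cv2.minAreaRect((p[:,:2]*1000).astype(np.float32)))
A=np.c_[p[:,:2],np.ones(len(p))];print("tilt",np.linalg.lstsq(A,p[:,2],rcond=None)[0])
E
```

```text
t: 20.02
eef_pos: [0.5839, -0.1686, 0.0496]
tool_rot: [[-0.014, 1.0, -0.0], [1.0, 0.014, 0.0], [0.0, -0.0, -1.0]]
contact_force: [0.5, 0.4, 0.0]
grip_width: 0.0428
gripper_force: 0.0
t: 21.02
eef_pos: [0.5837, -0.1686, 0.1694]
tool_rot: [[-0.014, 1.0, -0.0], [1.0, 0.014, 0.0], [0.0, -0.0, -1.0]]
contact_force: [0.4, -0.2, -0.9]
grip_width: 0.043
gripper_force: 0.0
nose 1276 [[ 0.5191 -0.2269  0.0238]
 [ 0.5323 -0.2063  0.0262]
 [ 0.5458 -0.1907  0.0275]] ((533.4839477539062, -210.19223022460938), (30.895904541015625, 39.9476432800293), 0.254891574382782)
plate 6300 [[ 0.5473 -0.2063  0.0184]
 [ 0.5855 -0.1547  0.0201]
 [ 0.6236 -0.1271  0.0218]] ((585.9658813476562, -166.8489990234375), (85.74374389648438, 83.42938995361328), 0.5115598440170288)
tilt [ 0.00036528 -0.00284266  0.01940726]
```

View pics/w6.png

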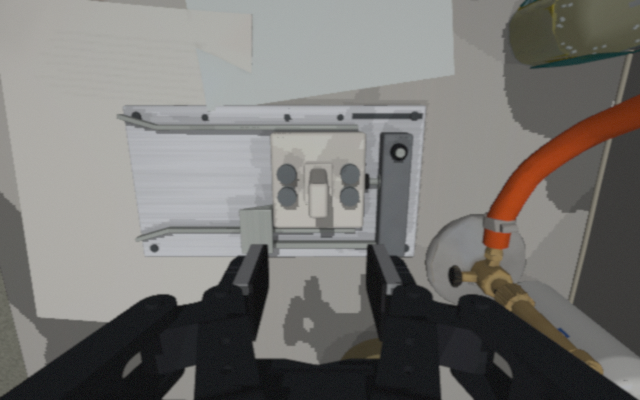

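The carrier lies flat in the channel at (318,180), straight and against the buffer at (370,182). The catch has dropped behind its rear edge at (257,230), and the gripper is clear.

```bash
python3 -c "
from rig import r
print(r.hand_in())"
```

```text
the job is handed in; nothing more can be done
None
```

The job is handed in, verdict not shown: at my last look the carrier lay flat in the channel, held against the buffer by the dropped catch, with the gripper clear and about 8 N the most I read while pushing.

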